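# Zero the height gauge on a part with the recessed button

## Robot

A 7-joint arm with a two-finger parallel gripper is mounted at the origin on the work surface. World frame = base frame: x ahead of the robot, y to its left, z up, the work surface at z = 0. Lengths are in m, angles in rad, forces in N, time in s.
With the tool pointing down it reaches from about 0.425 to 0.875 m from the base axis. Payload 4.7 kg.
Tool frame: the origin (TCP) lies midway between the tips of the shut fingers; the grasp point (between the pads) lies 19 mm behind it; z points along the fingers, y is the line along which they close (so a half turn about z gives the same grasp; the last joint's range is limited). The gripper opens to 87 mm and grips with 3 to 60 N. Pads are 19 mm wide; open, the fingers measure 117 mm over their backs; the gripper's body (75 mm by 190 mm) begins 51 mm behind the grasp point.
Start: joints at [-1.095, 0.321, -0.07, 1.45, 0.023, 1.371, -0.057], TCP at [0.29, 0.582, 0.223] pointing down, gripper open.
Joint ranges: [-2.86, 2.86], [-0.3, 2.09], [-1.38, 1.24], [0.06, 2.45], [-1.56, 4.7], [0.09, 2.05], [-2.69, 2.69]. Speed limits (rad/s): [2.57, 2.57, 3.14, 3.14, 3.14, 3.14, 3.14].

## Interface

Orientations are given as a rotation vector (axis times angle).
In Python, from bench import ctrl, get_image, calibration gives the robot as it stands.
- The arm moves only by the tool apply_moves, never from a script. Its arguments are lists of equal length, an entry for each row: "dp": the shift along the tool's x, y, z in m, a list of three; "twist": the turn, a rotation vector about the tool's x, y, z in rad, a list of three; "fingers": the closure, from 0 (fully open) to 1 (shut). In form: {"dp": [[dx, dy, dz], ...], "twist": [[ax, ay, az], ...], "fingers": [fingers, ...]}. A call has 1 to 10 rows; each row shifts and turns the commanded pose from where the row before left it, along the tool's axes as they then stand; what a row does not reach is not made up. A row lasts 1/10 s, in which the tool goes at most 50 mm and 8.59 degrees, less where a joint would pass 70% of its speed; a pose out of reach is approached as far as the arm can. A call is refused whole if a number of a shift passes 0.05 or a number of a turn 0.15, either way. A call with a gripper value outside its range is refused whole. The fingers move at their own pace and stop on an object; "newtons" is the grip in N (left out, the last holds). Time passes only in rows, so rows that do not move let the fingers close. It gives the time, the measured TCP pose, the force, the opening and the grip force at its end, in the units of the state.
- ctrl.get_state(): the state, without advancing time (a new reading comes with each control period).
- get_image(name): name is "scene" or "top"; returns the picture (384x512x3 uint8, red, green, blue); there is no depth.
- calibration(name): a dict with "fx", "fy", "cx", "cy" (pixels), "eye" and "attitude" of the camera in the world. Camera axes: x right, y up, looking along -z (the intrinsics and any distortion apply to the point x, -y, -z); pixel columns grow to the right and rows downward; lengths in m; the calibration is good to about 2 mm. A picture is of the moment at which its call begins. calibration takes no time and is no camera call.
- ctrl.close_job(): hands the job in; it is judged then, once.
The state is a dict: "time": time; "joint_positions": joint angles; "qd": joint speeds; "joint_torque": joint torques, N m; "position": TCP position; "tool_rot": TCP orientation; "ft_force": force on the tool from outside, world axes, zero at the start; "torque": the same for the moment, N m; "grip_width": opening from 0.0 (shut) to 1.0 (fully open); "grip_force": force on a finger pad.
Only numpy, scipy, OpenCV 4.12 (cv2) and the standard library are available. Lean on these libraries where they do the work, as an engineer would, in place of code of your own. Each camera call takes 0.05 s, during which the arm holds its last target. There are 200 camera calls.

## Task

Set the zero of the digital height gauge on the aluminium part: first lower the gauge's foot gently, by its red knob, until it rests on the part and leave it there, then take the orange-handled stylus from the tool block, reach its rod through the yellow-ringed aperture in the readout unit and press the recessed red button fully down. Do not press the button before the foot is on the part, do not shift the part, and leave the other tools and things on the table alone. Finish while holding: the program ends with the stylus still gripped and holding the button down.

Things in the scene. Friction and masses are not known exactly. Their poses are not given: they have to be found in the camera images.
- knob_top (a point): Centre of the flat top of the red round knob (28 mm across, 14 mm high) on the upper end of the height gauge's vertical spindle; it is the highest point of the gauge, with clear space above. 195 mm above the table with the spindle fully up.
- foot (a point): Centre of the flat underside of the gauge's measuring foot, a steel disc 18 mm across on the lower end of the spindle, exactly 100 mm below knob_top.
- spindle (a joint): Travel of the gauge's spindle in m: 0 fully up, growing as knob and foot go down together, end stop at 0.045. It moves straight down when pressed with about 3 N on the knob, and a sprung brake keeps it wherever it is left (it neither falls nor springs back). It starts between 0 and 0.012 and meets the part at about 0.027 to 0.039.
- gauge: Height gauge, fixed to the table: dark base 150 (x) x 110 (y) x 25 mm high, aluminium column at its +x end and an arm 130 mm high at most, through which the spindle passes 25 mm from the base centre towards its -x. Origin under the centre of the base, z up.
- part_top (a point): Centre of the top face of the measured part, a loose aluminium block 44 x 32 x 25 mm that lies on a steel pad of varying height on the gauge base, under the foot. Its axes are the part's, z up.
- stylus_center (a point): Middle of the stylus handle: the stylus is the tool with the ORANGE handle, a cylinder 18 mm across and 60 mm long, with a straight steel rod 6 mm across and 50 mm long below it (about 50 g). It stands upright in one of the three holes of the blue tool block, the handle's lower end resting on the block's top, so the handle reaches from 30 mm below to 30 mm above this point. Lift it more than 50 mm to draw it out. z runs up along the stylus.
- stylus_tip (a point): Blunt end of the stylus's steel rod, 80 mm below stylus_center along the stylus axis.
- holder: Blue tool block, fixed to the table, 50 (x) x 180 (y) x 55 mm high, with three holes 11 mm wide in a row along its y at -60, 0 and +60 mm; which tool is in which hole varies, and the handles of all three reach 115 mm above the table. Origin under its centre, z up. Closing the fingers along its x axis keeps them clear of the neighbouring tools.
- scriber: Tool with a BLACK handle, same size as the stylus, standing in the same block; leave it there. Origin at the lower end of the handle, on the block's top.
- deburrer: Tool with a GREEN handle, same size as the stylus, standing in the same block; leave it there. Origin at the lower end of the handle, on the block's top.
- aperture (a point): Centre of the mouth of the round aperture, 16 mm wide, ringed in yellow, in the flat top of the grey readout unit (fixed, 120 x 160 x 52 mm high); this point is level with the top, 52 mm above the table.
- button_top (a point): Centre of the top of the red zero button, 13 mm across, on the aperture's axis and 14 mm below its mouth when not pressed. It moves straight down.
- zero_button (a joint): Travel of the zero button in m: 0 not pressed, 0.005 fully down (end stop). Its spring takes about 3 N to start and 6 N fully down; let go, it springs back.
- wrench: Loose steel wrench, 180 mm long, lying flat beyond the gauge; leave it alone. Origin on the table, about the middle of its length.
- hammer: Loose orange hammer, 260 mm long, lying at the back of the table; leave it alone. Origin on the table, about the middle of its length.
- calculator: Loose black calculator, 150 x 80 x 16 mm, on the table's near left; leave it alone. Origin under its centre.
- caliper: Loose caliper with a green slide, 200 mm long, at most 14 mm high, at the back right; leave it alone. Origin under the middle of its beam.
- scour_pad: Loose dark red scouring pad, 90 x 60 x 14 mm, near right; leave it alone. Origin under its centre.
- parallel: Loose aluminium bar, 70 x 22 x 30 mm high, between the tool block and the hammer; leave it alone. Origin under its centre.
Mind the look-alikes: they are no part of the job. There is more than one size of the holder; the job needs the middle-sized.

How it is judged:
By the outcome, as a careful person would: the job done as asked, in the order asked, and still so for the second after the job is handed in, while the arm keeps its last pose, push and grip.
It also fails if it takes over 48 s, if anything falls off the work surface, if the arm or the gripper's body presses on something with over 40 N, if the wrist force passes 120 N, or if a joint passes its speed limit or range.

## Working session

There is one attempt and no reset: what is moved stays moved. The work goes in short steps, Python scripts to look and compute and a tool call to move; the robot and the scene stay as the last step left them, time stands still between calls to the robot, and variables do not carry over. Pictures are saved under pics/ and viewed, at most 10 in all, crops included, and the job is handed in when it is done.

Besides the shell and the picture viewer there is one more tool, called after "Call:" by a JSON object that holds its "fn" and its "kwargs", one argument or row to a line. apply_moves: Moves the arm, as the interface text tells. Its arguments: {"type":"object","properties":{"dp":{"type":"array"},"twist":{"type":"array"},"fingers":{"type":"array"},"newtons":{"type":"number"}},"required":["dp","twist","fingers"]}

```bash
mkdir -p pics
python3 - <<'E'
from bench import ctrl,get_image,calibration
import cv2
for n in("scene","top"):
    cv2.imwrite(f"pics/{n}0.png",cv2.resize(get_image(n)[:,:,::-1],(800,600),interpolation=cv2.INTER_CUBIC)); print(calibration(n))
print(ctrl.get_state())
E
```

```text
{'fx': 408.16787753635265, 'fy': 408.16787753635265, 'cx': 251.5013868831583, 'cy': 186.5644204638933, 'eye': array([1.10926552, 0.79123942, 0.86531778]), 'attitude': array([0.387795  , 1.15626051, 2.27610345])}
{'fx': 473.8990119772901, 'fy': 473.8990119772901, 'cx': 259.8927784652549, 'cy': 192.70802567634007, 'eye': array([ 0.3755476 , -0.03301921,  1.76103132]), 'attitude': array([ 0.0531114 , -0.04901801, -1.58214613])}
{'time': 0.1, 'joint_positions': array([-1.09490704,  0.32174564, -0.0701041 ,  1.45153113,  0.02264813,
        1.37079465, -0.05691168]), 'qd': array([ 0.00208256, -0.00063578,  0.0006745 , -0.00220017,  0.00121925,
       -0.00109443,  0.00067822]), 'joint_torque': array([ 3.06933807e-04, -4.92572200e+01, -4.05309917e-01, -3.13400030e+01,
       -6.40491676e-02,  3.95509042e-02,  6.92198205e-05]), 'position': array([0.28944045, 0.58146037, 0.22158413]), 'tool_rot': array([-7.18823069e-01, -3.05798608e+00,  2.62672312e-03]), 'ft_force': array([-0.40608071,  0.09994583, -0.53895983]), 'torque': array([-0.01284089,  0.00176051,  0.03031656]), 'grip_force': 0.0, 'grip_width': 1.0046855391607052}
```

View pics/scene0.png

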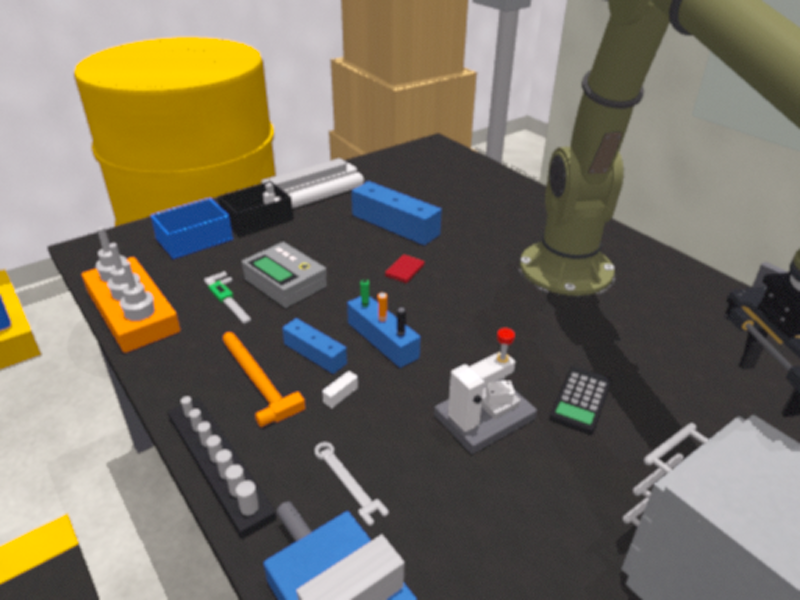

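View pics/top0.png

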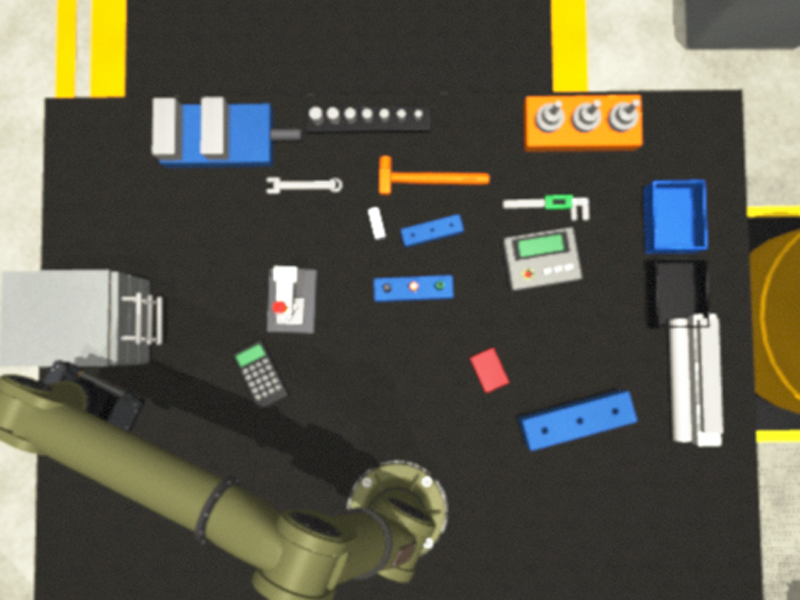

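The scene picture shows:
- The gauge's red knob is at (506,335), and at (280,307) in the top view.
- The middle-sized blue block with three tools is at (383,328), top (413,288). Its orange handle is at (382,305), top (413,286).
- The readout aperture is at (304,266), top (528,273).

Look-alikes, by top-view pixel:
- The small block (432,230) and large block (578,420) are empty.
- The scriber (387,287) is black and the deburrer (439,286) is green.
- The hammer (435,177) is orange, the scouring pad (489,370) is red, and the orange tray is at (584,122).

I choose the orange handle in the middle hole of the middle block, and check it in one crop.

```bash
cat > h.py <<'E'
import numpy as np,cv2
from scipy.spatial.transform import Rotation as R
from bench import ctrl,get_image,calibration
def ray(n,u,v):
    c=calibration(n); d=np.array([(u-c['cx'])/c['fx'],-(v-c['cy'])/c['fy'],-1.])
    return c['eye'],R.from_rotvec(c['attitude']).apply(d)
def atz(n,u,v,z):
    e,d=ray(n,u,v); return e+d*(z-e[2])/d[2]
def tri(a,b):
    (e,d),(f,g)=ray('scene',*a),ray('top',*b)
    s=np.linalg.lstsq(np.c_[d,-g],f-e,rcond=None)[0]
    p,q=e+s[0]*d,f+s[1]*g; return (p+q)/2,np.linalg.norm(p-q)
def proj(n,p):
    c=calibration(n); q=R.from_rotvec(c['attitude']).inv().apply(np.array(p)-c['eye'])
    return np.array([c['cx']-c['fx']*q[0]/q[2],c['cy']+c['fy']*q[1]/q[2]])
def mosaic(f,tiles,s=44,k=6):
    ims={n:get_image(n) for n in dict.fromkeys(t[0] for t in tiles)}
    T=[]
    for n,u,v in tiles:
        t=cv2.resize(ims[n][v-s//2:v+s//2,u-s//2:u+s//2,::-1],(s*k,s*k),interpolation=cv2.INTER_CUBIC)
        for i in range(0,s,10):
            cv2.putText(t,str(u-s//2+i),(i*k,8),0,.3,(255,255,0),1);cv2.line(t,(i*k,9),(i*k,13),(255,255,0),1)
            cv2.putText(t,str(v-s//2+i),(0,i*k+4),0,.3,(0,255,255),1);cv2.line(t,(20,i*k),(24,i*k),(0,255,255),1)
        T.append(t)
    cv2.imwrite(f,np.vstack([np.hstack(T[i:i+3]) for i in range(0,len(T),3)]))
E
python3 - <<'E'
from h import *
mosaic('pics/m1.png',[('top',179,197),('top',264,184),('top',340,172),('scene',324,220),('scene',245,200),('scene',190,170)])
E
```

```text
(no output)
```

View pics/m1.png

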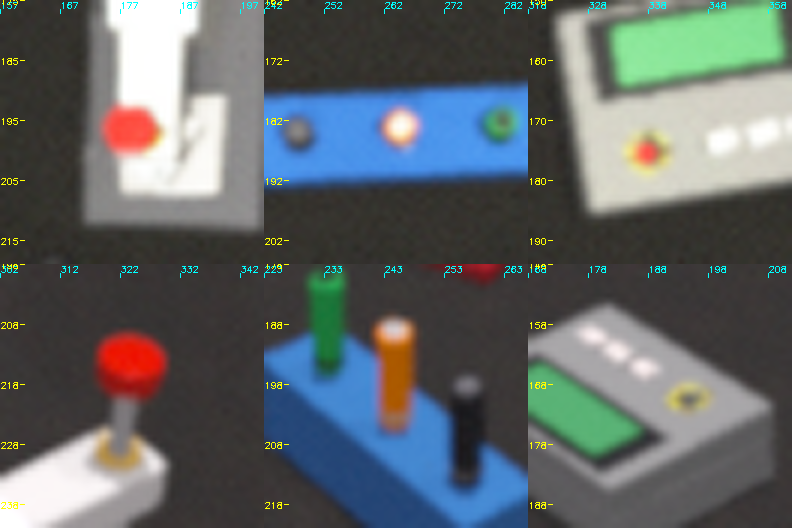

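The crop confirms the choice: the orange handle stands in the middle hole, between black and green. Native pixels, top view then scene:
- **Knob top:** (178.4,196.3), (323.4,212.8)
- **Handle top:** (264.6,182.4), (244.4,187.9)
- **Aperture:** (337.6,174.9), (194.4,169.9)

Run:
```python
from h import *
np.set_printoptions(precision=4,suppress=True)
for n,s,t,z in[('knob',(323.4,212.8),(178.4,196.3),.19),('handle',(244.4,187.9),(264.6,182.4),.115),('ap',(194.4,169.9),(337.6,174.9),.052)]:
    print(n,*tri(s,t),atz('top',*t,z),atz('scene',*s,z))
# holder corners in top (big px /1.5625)
a,b=[atz('top',u/1.5625,v/1.5625,.055) for u,v in((387,287),(439,286))]
print('holder axis',a,b,np.degrees(np.arctan2(*(b-a)[[0,1]])))
print(R.from_rotvec(ctrl.get_state()['tool_rot']).as_matrix())
```

```text
knob [0.4687 0.2427 0.1852] 0.0015867062500952538 [0.469  0.2413 0.19  ] [0.4726 0.2471 0.19  ]
handle [ 0.5173 -0.0454  0.1155] 0.002627171412446458 [ 0.5184 -0.0462  0.115 ] [ 0.516 -0.045  0.115]
ap [ 0.5476 -0.3113  0.0505] 0.0011179532467611526 [ 0.5479 -0.3114  0.052 ] [ 0.5482 -0.3089  0.052 ]
holder axis [0.5197 0.0145 0.055 ] [ 0.5205 -0.1057  0.055 ] 179.588613723964
[[-0.8953  0.4455 -0.0004]
 [ 0.4455  0.8953 -0.0011]
 [-0.0001 -0.0012 -1.    ]]
```

The heights agree with the given sizes. I'll turn the tool so its y axis lies along world x, with the fingers shut, then go above the knob.

Call:
{"fn": "apply_moves", "kwargs": {
  "dp": [
    [0,0,0],
    [0,0,0],
    [0,0,0],
    [0,0,0],
    [0,0,0],
    [0,0,0],
    [0,0,0],
    [0,0,0],
    [0,0,0]
  ],
  "twist": [
    [0,0,0.139],
    [0,0,0.139],
    [0,0,0.139],
    [0,0,0.139],
    [0,0,0.139],
    [0,0,0.139],
    [0,0,0.139],
    [0,0,0.136],
    [0,0,0]
  ],
  "fingers": [1,1,1,1,1,1,1,1,1]
}}

```text
time: 1.1
position: [0.2896, 0.5818, 0.2223]
tool_rot: [2.222, 2.221, -0.0]
ft_force: [0.5, 0.7, 0.1]
grip_width: 0.264
grip_force: 0.0
```

Call:
{"fn": "apply_moves", "kwargs": {
  "dp": [
    [-0.0376,0.02,0],
    [-0.0376,0.02,0],
    [-0.0376,0.02,0],
    [-0.0376,0.02,0],
    [-0.0376,0.02,0],
    [-0.0376,0.02,0],
    [-0.0376,0.02,0],
    [-0.0376,0.02,0],
    [-0.0376,0.02,0],
    [0,0,0]
  ],
  "twist": [
    [0,0,0],
    [0,0,0],
    [0,0,0],
    [0,0,0],
    [0,0,0],
    [0,0,0],
    [0,0,0],
    [0,0,0],
    [0,0,0],
    [0,0,0]
  ],
  "fingers": [1,1,1,1,1,1,1,1,1,1]
}}

```text
time: 2.1
position: [0.4731, 0.2363, 0.223]
tool_rot: [2.227, 2.211, -0.0]
ft_force: [-0.7, -0.3, -0.6]
grip_width: 0.008
grip_force: 0.0
```

```bash
cat >> h.py <<'E'
def st():
    np.set_printoptions(precision=4,suppress=True)
    s=ctrl.get_state(); print(s['time'],s['position'],s['ft_force'],s['grip_width'],s['grip_force']); print(R.from_rotvec(s['tool_rot']).as_matrix())
E
python3 -c "
from h import *
st()
for p in[(.4692,.2427,.225)]:print(proj('top',p),proj('scene',p))
mosaic('pics/m2.png',[('top',179,197),('scene',324,204)],s=60)"
```

```text
2.1 [0.4731 0.2363 0.223 ] [-0.7256 -0.2863 -0.5666] 0.008206502622249 0.0
[[ 0.0073  1.      0.0022]
 [ 1.     -0.0073 -0.0024]
 [-0.0024  0.0022 -1.    ]]
[176.095  195.6266] [324.6674 200.8213]
```

View pics/m2.png

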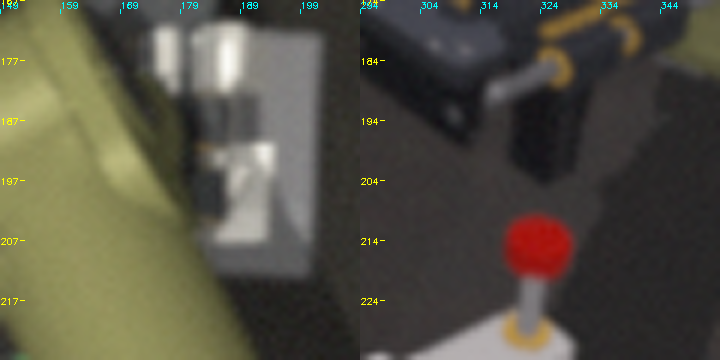

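The scene shows the shut fingertips at about (324.5,203), directly above the knob at (323.5,213). The top view is blocked by the arm. I'll let it settle and then descend gently.

Call:
{"fn": "apply_moves", "kwargs": {
  "dp": [
    [0,0,0],
    [0,0,0.008],
    [0,0,0.008],
    [0,0,0.006],
    [0,0,0],
    [0,0,0]
  ],
  "twist": [
    [0,0,0],
    [0,0,0],
    [0,0,0],
    [0,0,0],
    [0,0,0],
    [0,0,0]
  ],
  "fingers": [1,1,1,1,1,1]
}}

```text
time: 2.8
position: [0.4694, 0.2436, 0.2002]
tool_rot: [-2.221, -2.222, 0.001]
ft_force: [0.4, -0.7, -0.0]
grip_width: 0.003
grip_force: 0.0
```

Call:
{"fn": "apply_moves", "kwargs": {
  "dp": [
    [0,0,0.002],
    [0,0,0.002],
    [0,0,0.002],
    [0,0,0.002],
    [0,0,0.002],
    [0,0,0.002],
    [0,0,0.002],
    [0,0,0.002],
    [0,0,0.002],
    [0,0,0.002]
  ],
  "twist": [
    [0,0,0],
    [0,0,0],
    [0,0,0],
    [0,0,0],
    [0,0,0],
    [0,0,0],
    [0,0,0],
    [0,0,0],
    [0,0,0],
    [0,0,0]
  ],
  "fingers": [1,1,1,1,1,1,1,1,1,1]
}}

```text
time: 3.8
position: [0.4697, 0.2435, 0.1807]
tool_rot: [-2.221, -2.221, -0.0]
ft_force: [-1.5, -0.4, 3.2]
grip_width: 0.006
grip_force: 1.5
```

Call:
{"fn": "apply_moves", "kwargs": {
  "dp": [
    [0,0,0.002],
    [0,0,0.002],
    [0,0,0.002],
    [0,0,0.002],
    [0,0,0.001],
    [0,0,0]
  ],
  "twist": [
    [0,0,0],
    [0,0,0],
    [0,0,0],
    [0,0,0],
    [0,0,0],
    [0,0,0]
  ],
  "fingers": [1,1,1,1,1,1]
}}

```text
time: 4.4
position: [0.4697, 0.2435, 0.1713]
tool_rot: [2.221, 2.221, 0.0]
ft_force: [-0.1, 0.1, 1.2]
grip_width: 0.005
grip_force: 0.4
```

Call:
{"fn": "apply_moves", "kwargs": {
  "dp": [
    [0,0,0.001],
    [0,0,0.001],
    [0,0,0.001],
    [0,0,0.001]
  ],
  "twist": [
    [0,0,0],
    [0,0,0],
    [0,0,0],
    [0,0,0]
  ],
  "fingers": [1,1,1,1]
}}

```text
time: 4.8
position: [0.4697, 0.2435, 0.1676]
tool_rot: [2.221, 2.221, 0.0]
ft_force: [-0.5, -0.9, 3.2]
grip_width: 0.008
grip_force: 1.5
```

Call:
{"fn": "apply_moves", "kwargs": {
  "dp": [
    [0,0,0.001],
    [0,0,0.001]
  ],
  "twist": [
    [0,0,0],
    [0,0,0]
  ],
  "fingers": [1,1]
}}

```text
time: 5.0
position: [0.4697, 0.2436, 0.1655]
tool_rot: [2.221, 2.221, 0.0]
ft_force: [-1.2, -0.6, 3.6]
grip_width: 0.007
grip_force: 1.5
```

Call:
{"fn": "apply_moves", "kwargs": {
  "dp": [
    [0,0,0.001],
    [0,0,0.001]
  ],
  "twist": [
    [0,0,0],
    [0,0,0]
  ],
  "fingers": [1,1]
}}

```text
time: 5.2
position: [0.4697, 0.2436, 0.1648]
tool_rot: [-2.221, -2.221, -0.001]
ft_force: [-4.4, -2.4, 15.4]
grip_width: 0.003
grip_force: 7.3
```

Call:
{"fn": "apply_moves", "kwargs": {
  "dp": [
    [0,0,0.001],
    [0,0,0.001]
  ],
  "twist": [
    [0,0,0],
    [0,0,0]
  ],
  "fingers": [1,1]
}}

```text
time: 5.4
position: [0.4698, 0.2436, 0.1647]
tool_rot: [-2.221, -2.221, -0.002]
ft_force: [-8.6, -5.0, 23.9]
grip_width: 0.001
grip_force: 12.4
```

The knob stopped dead at z = 0.165 with the force rising, so the foot is on the part (travel ≈ 0.030, within the stated range). I'll back straight off.

Call:
{"fn": "apply_moves", "kwargs": {
  "dp": [
    [0,0,-0.002],
    [0,0,-0.004],
    [0,0,-0.01],
    [0,0,-0.02],
    [0,0,-0.026],
    [0,0,0]
  ],
  "twist": [
    [0,0,0],
    [0,0,0],
    [0,0,0],
    [0,0,0],
    [0,0,0],
    [0,0,0]
  ],
  "fingers": [1,1,1,1,1,1]
}}

```text
time: 6.0
position: [0.4717, 0.2446, 0.2274]
tool_rot: [2.221, 2.22, 0.01]
ft_force: [0.6, 0.1, 0.1]
grip_width: 0.006
grip_force: 0.0
```

Call:
{"fn": "apply_moves", "kwargs": {
  "dp": [
    [-0.0321,0.005,0],
    [-0.0321,0.006,0],
    [-0.0321,0.005,0],
    [-0.0321,0.005,0],
    [-0.0321,0.005,0],
    [-0.0321,0.005,0],
    [-0.0321,0.005,0],
    [-0.0321,0.006,0],
    [-0.0323,0.0053,0],
    [0,0,0]
  ],
  "twist": [
    [0,0,0],
    [0,0,0],
    [0,0,0],
    [0,0,0],
    [0,0,0],
    [0,0,0],
    [0,0,0],
    [0,0,0],
    [0,0,0],
    [0,0,0]
  ],
  "fingers": [1,0,0,0,0,0,0,0,0,0]
}}

```text
time: 7.0
position: [0.5169, -0.0514, 0.2235]
tool_rot: [2.229, 2.211, -0.002]
ft_force: [0.7, 0.0, 0.5]
grip_width: 0.739
grip_force: 0.0
```

Call:
{"fn": "apply_moves", "kwargs": {
  "dp": [
    [0,0,0],
    [0,0,0],
    [0,0,0]
  ],
  "twist": [
    [0,0,0],
    [0,0,0],
    [0,0,0]
  ],
  "fingers": [0,0,0]
}}

```text
time: 7.3
position: [0.5169, -0.044, 0.2233]
tool_rot: [-2.218, -2.224, -0.0]
ft_force: [-0.2, 0.0, 0.4]
grip_width: 0.968
grip_force: 0.0
```

```bash
python3 -c "
from h import *
st()
mosaic('pics/m3.png',[('top',179,197),('scene',324,218),('scene',245,180)],s=44)"
```

```text
7.3 [ 0.5169 -0.044   0.2233] [-0.1574  0.032   0.4304] 0.9675093177916085 0.0
[[-0.0025  1.     -0.0003]
 [ 1.      0.0025  0.0003]
 [ 0.0003 -0.0003 -1.    ]]
```

View pics/m3.png

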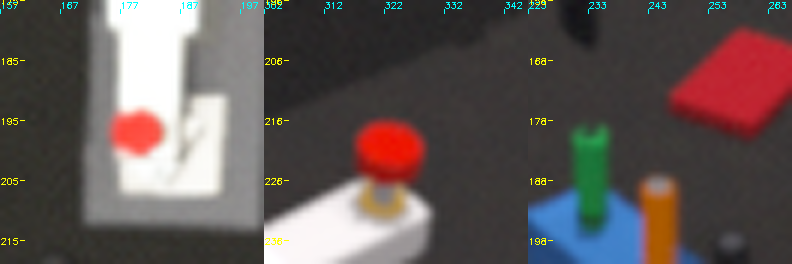

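The knob has dropped from row 213 to row 220 in the scene view and stays down; the part looks unmoved in the top view. The orange handle top is unchanged at (244.6,188). I'll descend on it.

Call:
{"fn": "apply_moves", "kwargs": {
  "dp": [
    [-0.0015,0,0.03],
    [0,0,0.03],
    [0,0,0.025],
    [0,0,0.02],
    [0,0,0.02],
    [0,0,0.015],
    [0,0,0.01],
    [0,0,0.006],
    [0,0,0],
    [0,0,0]
  ],
  "twist": [
    [0,0,0],
    [0,0,0],
    [0,0,0],
    [0,0,0],
    [0,0,0],
    [0,0,0],
    [0,0,0],
    [0,0,0],
    [0,0,0],
    [0,0,0]
  ],
  "fingers": [0,0,0,0,0,0,0,0,0,0]
}}

```text
time: 8.4
position: [0.5175, -0.047, 0.0681]
tool_rot: [2.221, 2.221, 0.001]
ft_force: [0.6, 0.2, -0.8]
grip_width: 1.0
grip_force: 0.0
```

Call:
{"fn": "apply_moves", "kwargs": {
  "dp": [
    [0,0,0],
    [0,0,0],
    [0,0,0],
    [0,0,0],
    [0,0,0],
    [0,0,0],
    [0,0,0],
    [0,0,0],
    [0,0,0],
    [0,0,0]
  ],
  "twist": [
    [0,0,0],
    [0,0,0],
    [0,0,0],
    [0,0,0],
    [0,0,0],
    [0,0,0],
    [0,0,0],
    [0,0,0],
    [0,0,0],
    [0,0,0]
  ],
  "fingers": [0.5,0.6,0.7,0.75,0.8,0.85,0.9,1,1,1],
  "newtons": 30
}}

```text
time: 9.4
position: [0.5171, -0.0471, 0.0676]
tool_rot: [2.221, 2.221, 0.0]
ft_force: [0.2, 0.1, 0.0]
grip_width: 0.201
grip_force: 30.0
```

Call:
{"fn": "apply_moves", "kwargs": {
  "dp": [
    [0,0,-0.005],
    [0,0,-0.015],
    [0,0,-0.02],
    [0,0,-0.025],
    [0,0,-0.025],
    [0,0,-0.025],
    [0,0,-0.015],
    [0,0,-0.005],
    [0,0,0],
    [0,0,0]
  ],
  "twist": [
    [0,0,0],
    [0,0,0],
    [0,0,0],
    [0,0,0],
    [0,0,0],
    [0,0,0],
    [0,0,0],
    [0,0,0],
    [0,0,0],
    [0,0,0]
  ],
  "fingers": [1,1,1,1,1,1,1,1,1,1],
  "newtons": 45
}}

```text
time: 10.4
position: [0.5163, -0.047, 0.2017]
tool_rot: [-2.221, -2.221, 0.002]
ft_force: [1.5, 0.4, -0.8]
grip_width: 0.2
grip_force: 45.0
```

```bash
python3 -c "
from h import *
st()
p=ctrl.get_state()['position'];print(proj('top',p),proj('scene',p),proj('scene',p-[0,0,.0626]))
mosaic('pics/m4.png',[('top',264,184),('scene',242,190)],s=60)"
```

```text
10.4 [ 0.5163 -0.047   0.2017] [ 1.4866  0.3532 -0.8456] 0.20017093061214136 44.99954512808472
[[-0.0001  1.     -0.0015]
 [ 1.      0.0001 -0.    ]
 [-0.     -0.0015 -1.    ]]
[265.0362 180.7488] [243.8204 164.2263] [243.9037 181.3186]
```

View pics/m4.png

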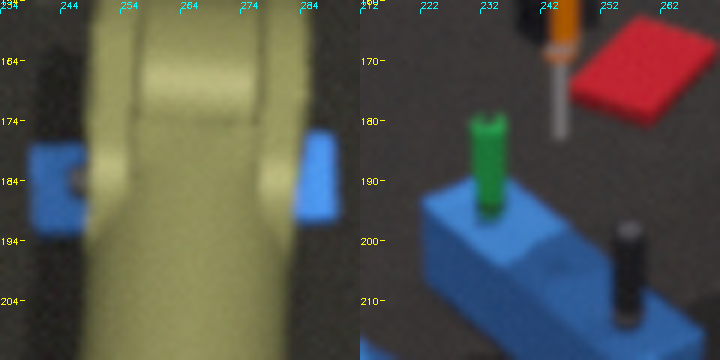

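The stylus hangs straight, with its tip in the scene at about (244.9,182.7), within 1.5 px of the expected position. The other two tools are undisturbed. I'll go above the aperture.

Call:
{"fn": "apply_moves", "kwargs": {
  "dp": [
    [-0.0329,0.004,0],
    [-0.0329,0.004,0],
    [-0.0329,0.004,0],
    [-0.0329,0.004,0],
    [-0.0329,0.004,0],
    [-0.0329,0.004,0],
    [-0.0329,0.004,0],
    [-0.0332,0.0035,0],
    [0,0,0],
    [0,0,0]
  ],
  "twist": [
    [0,0,0],
    [0,0,0],
    [0,0,0],
    [0,0,0],
    [0,0,0],
    [0,0,0],
    [0,0,0],
    [0,0,0],
    [0,0,0],
    [0,0,0]
  ],
  "fingers": [1,1,1,1,1,1,1,1,1,1]
}}

```text
time: 11.5
position: [0.5476, -0.3112, 0.2014]
tool_rot: [-2.223, -2.218, 0.002]
ft_force: [-0.6, 1.3, -0.4]
grip_width: 0.197
grip_force: 45.0
```

Call:
{"fn": "apply_moves", "kwargs": {
  "dp": [
    [0,0,0.02],
    [0,0,0.02],
    [0,0,0.02],
    [0,0,0.012],
    [0,0,0.006],
    [0,0,0],
    [0,0,0],
    [0,0,0]
  ],
  "twist": [
    [0,0,0],
    [0,0,0],
    [0,0,0],
    [0,0,0],
    [0,0,0],
    [0,0,0],
    [0,0,0],
    [0,0,0]
  ],
  "fingers": [1,1,1,1,1,1,1,1]
}}

```text
time: 12.3
position: [0.5491, -0.3109, 0.1257]
tool_rot: [2.22, 2.22, 0.001]
ft_force: [0.5, 0.4, -0.8]
grip_width: 0.199
grip_force: 45.0
```

```bash
python3 -c "
from h import *
st()
p=ctrl.get_state()['position'];print(proj('scene',p-[0,0,.0626]),proj('top',p-[0,0,.0626]))
mosaic('pics/m5.png',[('top',338,175),('scene',194,164)],s=44,k=9)"
```

```text
12.3 [ 0.5491 -0.3109  0.1257] [ 0.5141  0.3707 -0.7752] 0.19904103705156392 44.999563191086054
[[-0.0001  1.      0.0017]
 [ 1.      0.0001 -0.0006]
 [-0.0006  0.0017 -1.    ]]
[193.6658 167.1475] [337.9574 174.2612]
```

View pics/m5.png

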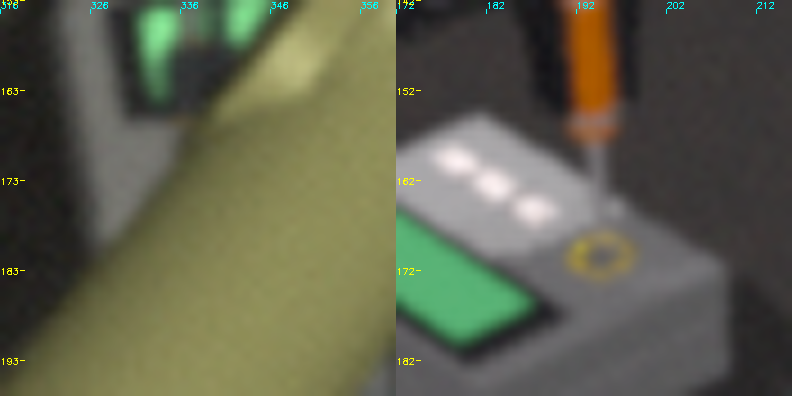

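The tip hovers at about (194.0,165.7) in the scene, above the ring centred at (194.3,170.0). I'll lower it to just over the mouth for a closer check.

Call:
{"fn": "apply_moves", "kwargs": {
  "dp": [
    [0,0,0.004],
    [0,0,0.004],
    [0,0,0],
    [0,0,0]
  ],
  "twist": [
    [0,0,0],
    [0,0,0],
    [0,0,0],
    [0,0,0]
  ],
  "fingers": [1,1,1,1]
}}

```text
time: 12.8
position: [0.5483, -0.3105, 0.1163]
tool_rot: [-2.221, -2.221, 0.0]
ft_force: [-0.9, -0.6, -0.2]
grip_width: 0.196
grip_force: 45.0
```

```bash
python3 -c "
from h import *
st()
p=ctrl.get_state()['position'];q=p-[0,0,.0626]
print(proj('scene',q),proj('scene',[q[0],q[1],.052]),proj('scene',q+[.01,0,0])-proj('scene',q),proj('scene',q+[0,.01,0])-proj('scene',q),proj('scene',q+[0,0,.01])-proj('scene',q))
mosaic('pics/m6.png',[('scene',194,166)],s=28,k=20)"
```

```text
12.8 [ 0.5483 -0.3105  0.1163] [-0.9336 -0.5612 -0.2254] 0.19630971652276955 44.999454631470144
[[ 0.0001  1.     -0.0004]
 [ 1.     -0.0001  0.0002]
 [ 0.0002 -0.0004 -1.    ]]
[194.1023 169.3191] [194.1376 169.7081] [-2.4453  0.9043] [1.4027 1.26  ] [-0.212  -2.3351]
```

View pics/m6.png

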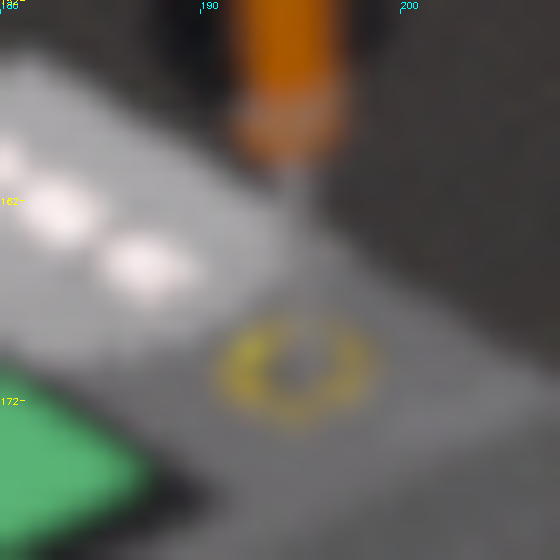

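The rod (x ≈ 194.4) lines up with the ring centre (194.35,170.0), and its end meets the ring's opening. I'll insert slowly and watch the force.

Call:
{"fn": "apply_moves", "kwargs": {
  "dp": [
    [0,0,0.002],
    [0,0,0.002],
    [0,0,0.002],
    [0,0,0]
  ],
  "twist": [
    [0,0,0],
    [0,0,0],
    [0,0,0],
    [0,0,0]
  ],
  "fingers": [1,1,1,1]
}}

```text
time: 13.25
position: [0.5482, -0.3104, 0.1101]
tool_rot: [-2.221, -2.221, 0.0]
ft_force: [-0.2, -0.1, -1.2]
grip_width: 0.193
grip_force: 45.0
```

Call:
{"fn": "apply_moves", "kwargs": {
  "dp": [
    [0,0,0.002],
    [0,0,0.002],
    [0,0,0.002],
    [0,0,0]
  ],
  "twist": [
    [0,0,0],
    [0,0,0],
    [0,0,0],
    [0,0,0]
  ],
  "fingers": [1,1,1,1]
}}

```text
time: 13.65
position: [0.5482, -0.3104, 0.1041]
tool_rot: [-2.221, -2.221, 0.0]
ft_force: [0.0, 0.3, -1.2]
grip_width: 0.193
grip_force: 45.0
```

No contact 10 mm past the mouth, so the rod is inside. Now I'll press.

Call:
{"fn": "apply_moves", "kwargs": {
  "dp": [
    [0,0,0.001],
    [0,0,0.001],
    [0,0,0.001],
    [0,0,0.001],
    [0,0,0.001],
    [0,0,0]
  ],
  "twist": [
    [0,0,0],
    [0,0,0],
    [0,0,0],
    [0,0,0],
    [0,0,0],
    [0,0,0]
  ],
  "fingers": [1,1,1,1,1,1]
}}

```text
time: 14.25
position: [0.5486, -0.3107, 0.0999]
tool_rot: [2.221, 2.221, 0.0]
ft_force: [-0.5, 0.2, 2.5]
grip_width: 0.194
grip_force: 45.0
```

Call:
{"fn": "apply_moves", "kwargs": {
  "dp": [
    [0,0,0.001],
    [0,0,0.001],
    [0,0,0.001],
    [0,0,0]
  ],
  "twist": [
    [0,0,0],
    [0,0,0],
    [0,0,0],
    [0,0,0]
  ],
  "fingers": [1,1,1,1]
}}

```text
time: 14.65
position: [0.5486, -0.3107, 0.0967]
tool_rot: [2.221, 2.221, 0.0]
ft_force: [-0.8, 0.5, 4.3]
grip_width: 0.194
grip_force: 45.0
```

Call:
{"fn": "apply_moves", "kwargs": {
  "dp": [
    [0,0,0.001],
    [0,0,0.001],
    [0,0,0]
  ],
  "twist": [
    [0,0,0],
    [0,0,0],
    [0,0,0]
  ],
  "fingers": [1,1,1]
}}

```text
time: 14.95
position: [0.5487, -0.3108, 0.0954]
tool_rot: [2.221, 2.221, 0.001]
ft_force: [-2.0, 0.6, 8.4]
grip_width: 0.192
grip_force: 45.0
```

Call:
{"fn": "apply_moves", "kwargs": {
  "dp": [
    [0,0,0.001],
    [0,0,0]
  ],
  "twist": [
    [0,0,0],
    [0,0,0]
  ],
  "fingers": [1,1]
}}

```text
time: 15.15
position: [0.5488, -0.3109, 0.0952]
tool_rot: [2.221, 2.221, 0.002]
ft_force: [-3.6, 1.9, 12.5]
grip_width: 0.198
grip_force: 45.0
```

The end stop is reached: z stalls and the force climbs past 6 N. I'll confirm the hold is steady and check the gauge.

Call:
{"fn": "apply_moves", "kwargs": {
  "dp": [
    [0,0,0],
    [0,0,0],
    [0,0,0],
    [0,0,0],
    [0,0,0]
  ],
  "twist": [
    [0,0,0],
    [0,0,0],
    [0,0,0],
    [0,0,0],
    [0,0,0]
  ],
  "fingers": [1,1,1,1,1]
}}

```text
time: 15.65
position: [0.5488, -0.3108, 0.0952]
tool_rot: [2.221, 2.221, 0.002]
ft_force: [-3.5, 2.7, 12.2]
grip_width: 0.199
grip_force: 45.0
```

```bash
python3 -c "
from h import *
st()
mosaic('pics/m7.png',[('scene',324,225),('scene',194,164)],s=44,k=9)"
```

```text
15.65 [ 0.5488 -0.3108  0.0952] [-3.4732  2.742  12.1595] 0.1985362192407377 45.01031591556966
[[ 0.0001  1.      0.0012]
 [ 1.     -0.0001  0.0003]
 [ 0.0003  0.0012 -1.    ]]
```

View pics/m7.png

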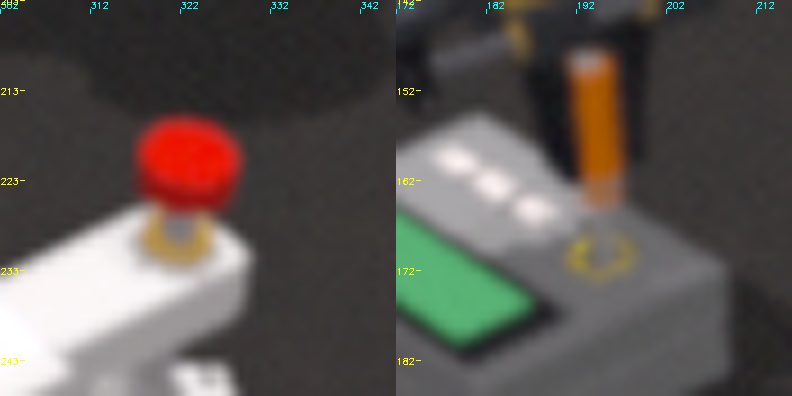

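The knob remains down. The stylus, slightly tilted, is still gripped with its rod in the ring. Contact came at TCP z ≈ 0.1005 and it stalled at 0.0953, which matches the 5 mm button travel, and it holds at 12 N. I'm handing in.

```bash
python3 -c "
from bench import ctrl
print(ctrl.close_job())"
```

```text
the job is handed in; nothing more can be done
None
```

The job is handed in: the gauge's foot rests on the part, and the orange stylus is still gripped and holding the zero button down at its end stop with about 12 N; it took about 16 s of the 48 s, and the verdict was not shown.

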